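# Snug the loose plug of the feed manifold

## Robot

A 7-joint arm with a two-finger parallel gripper is mounted at the origin on a cart in front of the work surface, level with it; the furniture and walls round the work are solid. World frame = base frame: x ahead of the robot, y to its left, z up, the work surface at z = 0. Lengths are in m, angles in rad, forces in N, time in s.
With the tool pointing down it reaches from about 0.425 to 0.925 m from the base axis. Payload 6.8 kg.
Tool frame: the origin (TCP) lies between the finger pads; the fingertips stand 22 mm ahead of it and the grasp point (between the pads) lies 3 mm ahead of it; z points along the fingers, y is the line along which they close (so a half turn about z gives the same grasp; the last joint's range is limited). The gripper opens to 88 mm and grips with 3 to 60 N. Pads are 20 mm wide; open, the fingers measure 115 mm over their backs; the gripper's body (75 mm by 178 mm) begins 61 mm behind the grasp point.
Start: joints at [1.181, 0.477, 0.022, 1.555, -0.011, 1.109, -0.083], TCP at [0.188, -0.648, 0.245] pointing down, gripper open.
Joint ranges: [-2.96, 2.96], [-0.34, 2.1], [-1.41, 1.46], [0.24, 2.44], [-1.37, 4.51], [0.17, 1.92], [-2.96, 2.96]. Speed limits (rad/s): [2.39, 2.39, 3.14, 3.14, 3.14, 3.14, 3.14].

## Interface

Orientations are given as a unit quaternion [x, y, z, w].
In Python, from bench import arm gives the robot as it stands. Calls block until the motion is done:
- arm.goto(position, orientation): joint-space move of the TCP to a pose.
- arm.move_straight(position, attitude=None, v=0.15, contact_N=None): straight line of the TCP; attitude=None keeps the orientation; v is the mean speed in m/s. With contact_N (N) it stops when the force on the tool has changed by that much, and returns True; else False.
- arm.move_joints(angles): joint-space move.
- arm.gripper_open() and arm.close(squeeze=None): open the fingers fully, or close them until they stop; squeeze is the grip in N (None keeps the last).
- arm.wait(seconds).
- arm.solve_ik(position, orientation): joint angles nearest the present ones, or None.
- arm.sense(): the state.
- arm.get_image(name): name is "scene" or "side" or "wrist"; returns a dict with "color" (400x640x3 uint8, red, green, blue), "K" (3x3 intrinsics, pixels), "dist_coeffs" ([k1, k2, p1, p2, k3] as OpenCV has them; the pictures are not rectified), "world_from_camera" (4x4, takes a point from camera to world coordinates). Camera axes: x right, y down, z forward; pixel columns grow to the right and rows downward; lengths in m; the calibration is good to about 2 mm. A picture is of the moment at which its call begins. There is no depth.
A pose or a line that the arm cannot do raises arm.Unreachable and nothing moves.
- arm.hand_in(): hands the job in; it is judged then, once.
The state is a dict: "time_s": time; "q": joint angles; "dq": joint speeds; "joint_torque": joint torques, N m; "tool_pos": TCP position; "ee_rot": TCP orientation; "ft_force": force on the tool from outside, world axes, zero at the start; "ft_torque": the same for the moment, N m; "gripper_width": opening from 0.0 (shut) to 1.0 (fully open); "grasp_force": force on a finger pad.
Only numpy, scipy, OpenCV 4.12 (cv2) and the standard library are available. Lean on these libraries where they do the work, as an engineer would, in place of code of your own. Each camera call takes 0.05 s, during which the arm holds its last target. There are 200 camera calls.

## Task

The blue wing plug on the lapping fluid manifold is only run in loosely. Turn it clockwise until it goes snug, then a little further, so that the pointer of the collar under it comes to rest in the green arc and at no time passes well into the red; then let go. The red and the black plug are already tight: leave them as they are.

Things in the scene. Friction and masses are not known exactly. Their poses are not given: they have to be found in the camera images.
- blue_grip (a point): Grip point of the blue plug: on its vertical turning axis, mid-wing. Upright flat wing 42 mm long (this frame's x), 12 thick (y), 33 high; the point is 12 mm below its top and 21 above its foot, where a 27 mm round hub begins. Turns in place, clockwise from above to tighten: first an even drag of 0.18 N m over 0.3 to 0.9 rad (differs, not told by its angle), then snug, rising 0.25 N m per rad. Stays as left.
- blue_collar (a joint): Turn of the steel collar under the blue plug, rad, clockwise. 0 while the plug is loose; once snug the plug carries it along, so it reads how far the plug is tightened past first bite (falls if turned back). Its black pointer lies over a white 80 mm port disc: at 0 on a short black line, clockwise from there the green arc spans 0.10 to 0.48 rad, the red arc 0.48 to 0.85.
- red_plug (a joint): Turn of the red plug since the start, rad, clockwise positive; tight, its pointer in the green. Same shape as the blue one. The three plugs stand 92 mm apart in a row, in any order, on an aluminium manifold bar 284 x 84 x 36 mm fixed to the worktop; the tops of the wings are 94 mm above the worktop.
- black_plug (a joint): Turn of the black plug since the start, rad, clockwise from above positive; tight, its pointer in the green. Same shape as the blue one.

How it is judged:
At the end, for the whole second after the job is handed in: The blue plug has been turned clockwise past first bite and left so: the collar's pointer rests in the green arc (0.08 to 0.51 rad), still (value of joint blue_collar between 0.08 and 0.51 rad and velocity of joint blue_collar between -0.02 and 0.02 rad/s); the robot touches nothing.
It fails at once if the blue plug is overtightened: the pointer goes well into the red (beyond 0.57 rad) (value of joint blue_collar above 0.57 rad).
It fails at once if the red plug is turned by more than 0.2 rad (value of joint red_plug above 0.2 rad or value of joint red_plug below -0.2 rad).
It fails at once if the black plug is turned by more than 0.2 rad (value of joint black_plug above 0.2 rad or value of joint black_plug below -0.2 rad).
It also fails if it takes over 32 s, if anything falls off the work surface, if the arm or the gripper's body presses on something with over 40 N, if the wrist force passes 120 N, or if a joint passes its speed limit or range.

## Working session

There is one attempt and no reset: what is moved stays moved. The work goes in short steps, each a Python script; the robot and the scene stay as the last script left them, time stands still between calls to the robot, and variables do not carry over. Pictures are saved under pics/ and viewed, at most 10 in all, crops included, and the job is handed in when it is done.

```bash
mkdir -p pics; ls
python3 - <<'E'
from bench import arm
import cv2,numpy as np
s=arm.sense();print(s)
for n in("scene","side"):
    d=arm.get_image(n);cv2.imwrite(f"pics/{n}0.png",d["color"][:,:,::-1]);print(n,d["K"],d["dist_coeffs"],d["world_from_camera"])
E
```

```text
pics
{'time_s': 0.0, 'q': array([ 1.18090613,  0.47776004,  0.02231403,  1.55642266, -0.0114795 ,
        1.10925781, -0.0831345 ]), 'dq': array([ 0.00108281, -0.00090377,  0.00043742,  0.00025773, -0.00086706,
       -0.00010218,  0.00128339]), 'joint_torque': array([-8.42778045e-04, -5.82844126e+01,  1.53455369e+00, -2.72601825e+01,
       -5.42181171e-02,  1.68141135e-02,  1.83321581e-04]), 'tool_pos': array([ 0.18755089, -0.64785992,  0.24372019]), 'ee_rot': array([ 9.90088968e-01,  1.40438940e-01, -1.85984864e-04, -8.39619980e-04]), 'ft_force': array([-0.00507517,  0.34822037, -0.06002854]), 'ft_torque': array([-0.04487511, -0.00448396,  0.07313196]), 'grasp_force': 0.0, 'gripper_width': 0.9985778963343878}
scene [[435.84826333   0.         319.424511  ]
 [  0.         435.84826333 187.85763005]
 [  0.           0.           1.        ]] [-0.05000176  0.          0.          0.          0.        ] [[ 0.62150451 -0.3783601   0.68598526 -0.0083846 ]
 [-0.78310155 -0.32463965  0.53043479 -0.39873693]
 [ 0.02200265 -0.86686373 -0.49805939  0.52446834]
 [ 0.          0.          0.          1.        ]]
side [[372.55352559   0.         318.55577897]
 [  0.         372.55352559 199.25779089]
 [  0.           0.           1.        ]] [-0.07820212  0.          0.          0.          0.        ] [[-0.99141268 -0.10219901  0.08158593  0.49960786]
 [-0.1292862   0.67227964 -0.72892055  0.69035535]
 [ 0.0196464  -0.73320901 -0.67971948  0.68728747]
 [ 0.          0.          0.          1.        ]]
```

View pics/scene0.png

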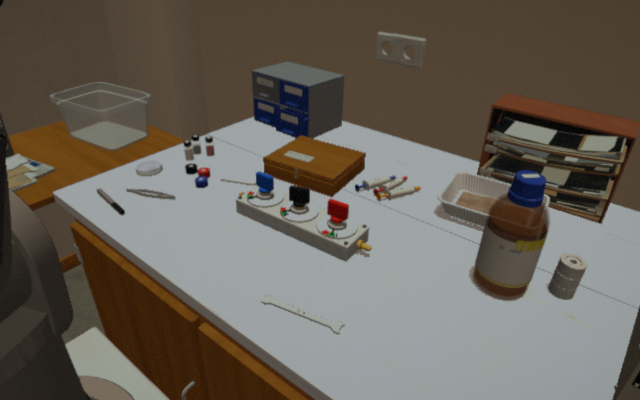

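View pics/side0.png

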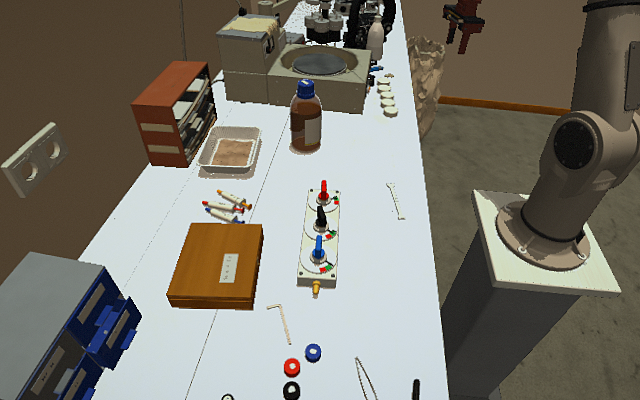

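The pictures show a bar with the plugs blue (264,183), black (299,196) and red (338,210) in scene, and blue (318,246), black (320,216) and red (323,190) in side. I'll triangulate the wings from these two views.

```bash
cat > h.py <<'E'
import cv2,numpy as np
from scipy.spatial.transform import Rotation as R
def ray(d,uv):
    p=cv2.undistortPoints(np.array(uv,float).reshape(-1,1,2),d["K"],np.array(d["dist_coeffs"])).reshape(-1,2)
    T=d["world_from_camera"];v=np.c_[p,np.ones(len(p))]@T[:3,:3].T
    return T[:3,3],v/np.linalg.norm(v,axis=1)[:,None]
def plane(d,uv,z):
    o,v=ray(d,uv);return o+v*((z-o[2])/v[:,2])[:,None]
def tri(d1,a,d2,b):
    o1,v1=ray(d1,a);o2,v2=ray(d2,b);v1=v1[0];v2=v2[0]
    t=np.linalg.lstsq(np.c_[v1,-v2],o2-o1,rcond=None)[0]
    p,q=o1+t[0]*v1,o2+t[1]*v2;return (p+q)/2,np.linalg.norm(p-q)
def mask(img,col):
    h=cv2.cvtColor(img,cv2.COLOR_RGB2HSV);H,S,V=cv2.split(h)
    if col=="blue":m=(H>100)&(H<130)&(S>140)&(V>50)
    elif col=="red":m=((H<6)|(H>174))&(S>160)&(V>60)
    else:m=(V<45)
    return m.astype(np.uint8)
def blob(d,col,near,r=25):
    m=mask(d["color"],col);n,l,st,c=cv2.connectedComponentsWithStats(m)
    i=min([i for i in range(1,n) if st[i,4]>25],key=lambda i:np.hypot(*(c[i]-near)))
    return c[i],st[i],l==i
def down(yaw): # tool z down, tool y (closing) at world angle yaw
    y=np.array([np.cos(yaw),np.sin(yaw),0]);z=np.array([0,0,-1.]);x=np.cross(y,z)
    return R.from_matrix(np.c_[x,y,z]).as_quat()
E
python3 - <<'E'
from h import *
from bench import arm
a=arm.get_image("scene");b=arm.get_image("side")
for c,p,q in(("blue",(264,183),(318,246)),("black",(299,196),(320,216)),("red",(338,210),(323,190))):
    A=blob(a,c,p);B=blob(b,c,q);print(c,A[0],A[1],B[0],B[1],tri(a,A[0],b,B[0]))
q=arm.sense()["ee_rot"];print(R.from_quat(q).as_matrix().round(3))
for y in(0,1.57,-1.57,3.14,2.4,-.8):print(y,arm.solve_ik([.55,0,.2],down(y)))
E
```

```text
blue [264.46590909 181.8219697 ] [257 172  16  21 264] [318.13043478 248.06832298] [313 235  11  24 161] (array([0.5547381 , 0.18427363, 0.07474226]), np.float64(0.000996475700394633))
black [299.04334365 195.78637771] [290 187  19  20 323] [320.62424242 217.16969697] [316 205  11  22 165] (array([0.56054948, 0.0922536 , 0.07399616]), np.float64(0.0002779335597579148))
red [337.26956522 210.69565217] [328 200  20  23 345] [323.40740741 191.27777778] [319 180  10  20 108] (array([0.56550134, 0.00113501, 0.0736849 ]), np.float64(0.0009839247096587287))
[[ 0.961  0.278 -0.   ]
 [ 0.278 -0.961  0.001]
 [-0.    -0.001 -1.   ]]
0 [ 0.39734905  0.39240342 -0.63734997  1.86846458  0.2793784   0.97058412
 -0.36330252]
1.57 [ 0.56702179  0.45670357 -0.86997033  1.85827748  0.40786453  1.01551649
  1.09675941]
-1.57 [ 0.27222731  0.36233311 -0.47623628  1.87651345  0.20115236  0.94980242
 -1.86528801]
3.14 [-0.98935476  0.67265525  1.28054814  1.9527594  -0.73582405  1.09616234
 -2.53416678]
2.4 [ 0.75740782  0.59964628 -1.18089528  1.8481799   0.61738308  1.12367341
  1.75064669]
-0.8 [ 0.33858836  0.376886   -0.56093792  1.87219716  0.24134909  0.9598967
 -1.13036866]
```

Spacing (92 mm) and heights agree with the description. Next I move above blue and look with the wrist camera.

Run:
```python
from h import *
from bench import arm
arm.goto([.535,.184,.20],down(0.0))
d=arm.get_image("wrist");s=arm.sense();print(s["time_s"],s["q"],s["tool_pos"],d["world_from_camera"],d["K"])
cv2.imwrite("pics/w1.png",d["color"][:,:,::-1])
```

```text
3.4083 [ 0.35051521  0.56859404 -1.06793931  1.81510007  0.55882057  1.09806362
 -0.92094175] [0.53536989 0.18319669 0.19987183] [[ 0.99999788 -0.00145034 -0.00145937  0.53388676]
 [-0.00176644 -0.96887864 -0.24752991  0.25080632]
 [-0.00105495  0.24753197 -0.96887915  0.34042314]
 [ 0.          0.          0.          1.        ]] [[281.7712861    0.         322.60382403]
 [  0.         281.7712861  200.29008644]
 [  0.           0.           1.        ]]
```

View pics/w1.png

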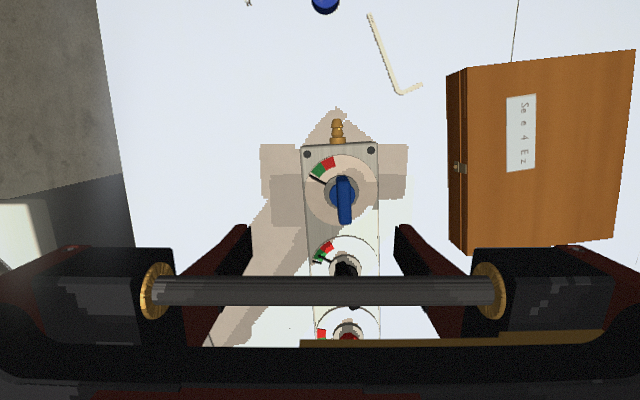

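Run:
```python
from h import *
im=cv2.imread("pics/w1.png");c=im[145:235,290:395]
cv2.imwrite("pics/w1c.png",cv2.resize(c,None,fx=6,fy=6,interpolation=cv2.INTER_CUBIC))
```

```text
(no output)
```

View pics/w1c.png

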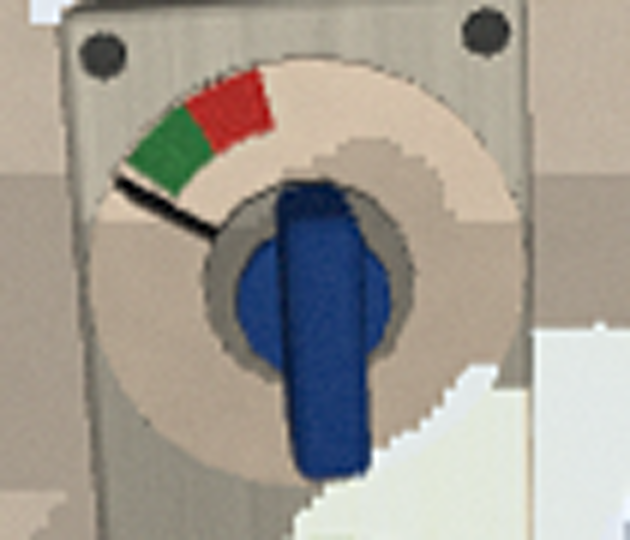

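The crop shows the blue wing's top face running from about (343,181) to (346,224). The disc centre is near (341,190), with the pointer on the zero line and green and red clockwise of it.

Run:
```python
from h import *
from bench import arm
d=arm.get_image("wrist")
p=plane(d,[(290+317/6,145+214/6),(290+335/6,145+476/6)],.094);v=p[1]-p[0]
print(p,np.linalg.norm(v),"ang",np.arctan2(v[1],v[0]),"mid",p.mean(0))
e=plane(d,[(290+90/6,145+280/6),(290+527/6,145+280/6),(290+310/6,145+57/6),(290+310/6,145+487/6)],.037);print(e.round(4),e[:2].mean(0),e[2:].mean(0))
m=blob(d,"blue",(343,200))[2]
o=d["color"]
```

```text
[[0.55143833 0.20591768 0.094     ]
 [0.55487199 0.16503687 0.094     ]] 0.04102475469881484 ang -1.487000871654322 mid [0.55315516 0.18547727 0.094     ]
[[0.514  0.1833 0.037 ]
 [0.5944 0.1832 0.037 ]
 [0.5538 0.2239 0.037 ]
 [0.555  0.143  0.037 ]] [0.55417293 0.18321078 0.037     ] [0.55442999 0.18342378 0.037     ]
```

Run:
```python
from h import *
from bench import arm
q=down(.084)
arm.goto([.5542,.1838,.14],q)
print(arm.move_straight([.5542,.1838,.0875],v=.08,contact_N=8))
s=arm.sense();print(s["time_s"],s["tool_pos"],s["ft_force"],s["ft_torque"])
arm.close(squeeze=35);arm.wait(.2)
s=arm.sense();print(s["time_s"],s["tool_pos"],s["ft_force"],s["ft_torque"],s["gripper_width"]*88,s["grasp_force"],s["q"])
j=np.array(s["q"])
for k in range(2):
    j[6]-=.08;arm.move_joints(j);arm.wait(.1);s=arm.sense();print(s["time_s"],s["q"][6],s["ft_force"].round(2),s["ft_torque"].round(3),s["joint_torque"][6])
d=arm.get_image("wrist");cv2.imwrite("pics/w2.png",d["color"][:,:,::-1])
```

```text
False
4.625 [0.55430767 0.18413375 0.08766397] [ 0.83708152 -0.05600252  0.53300179] [-0.04550795 -0.10755949 -0.03616851]
5.9833 [0.55496516 0.18378644 0.08762705] [ 4.70922087  0.76143139 -2.93640612] [ 0.1601855  -1.27907617  0.08849467] 11.128959523132885 34.97688353061676 [ 0.26547754  0.7303132  -0.95882209  1.85411681  0.73277216  0.95568315
 -0.94404139]
6.3333 -1.0224092551923418 [ 3.83  0.56 -1.8 ] [ 0.146 -0.84  -0.169] 0.16642214264720678
6.6833 -1.1018198675654072 [ 2.71  1.11 -2.58] [ 0.129 -0.894 -0.166] 0.16337864566594362
```

View pics/w2.png

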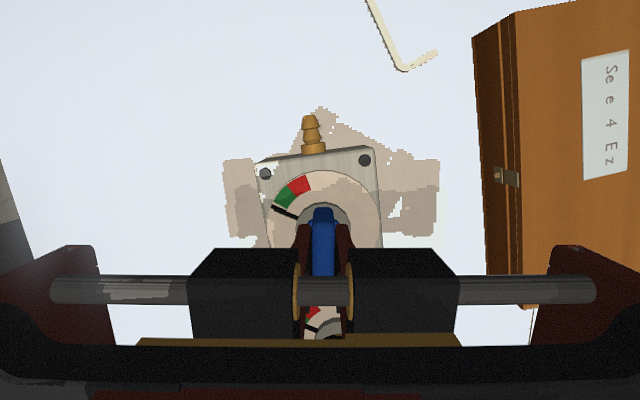

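The grip holds, the drag is about 0.167 N m, and the pointer stays visible at (285,212), still at zero. I'll go on in small steps, reading both pointer and torque.

```bash
cat >> h.py <<'E'
def pointer(d,C=(.5542,.1834),z=.038):
    a=np.arange(2.9,1.4,-.01);r=np.linspace(.021,.027,7)
    P=np.stack([C[0]+np.outer(np.cos(a),r),C[1]+np.outer(np.sin(a),r),np.full((len(a),len(r)),z)],-1).reshape(-1,3)
    M=np.linalg.inv(d["world_from_camera"])
    uv=cv2.projectPoints(P,cv2.Rodrigues(M[:3,:3])[0],M[:3,3],d["K"],np.array(d["dist_coeffs"]))[0].reshape(len(a),-1,2).astype(np.float32)
    v=cv2.remap(cv2.cvtColor(d["color"],cv2.COLOR_RGB2GRAY),uv[...,0],uv[...,1],cv2.INTER_LINEAR).mean(1)
    w=np.clip(v.min()+30-v,0,None);return (w*a).sum()/w.sum(),v.min(),a[w>0].max()-a[w>0].min()
E
python3 - <<'E'
from h import *
from bench import arm
p0=pointer(arm.get_image("wrist"));print(p0)
s=arm.sense();j=np.array(s["q"]);j0=j[6]
if p0[2]<.5:
  for k in range(18):
    j[6]-=.06;arm.move_joints(j);arm.wait(.08);s=arm.sense();p=pointer(arm.get_image("wrist"))
    t=s["joint_torque"][6]
    print(round(s["time_s"],2),round(j0-s["q"][6],3),s["ft_torque"][2].round(3),t.round(3),round(p0[0]-p[0],3),round(p[2],2),np.abs(s["ft_force"]).max().round(1))
    if p0[0]-p[0]>.16 or t>.215:break
d=arm.get_image("wrist");cv2.imwrite("pics/w3.png",d["color"][100:300,180:460,::-1])
E
```

```text
(np.float64(2.7144437299035404), np.float64(12.857142857142858), np.float64(0.08999999999999808))
7.12 0.058 -0.186 0.164 -0.003 0.1 2.4
7.5 0.118 -0.188 0.163 -0.001 0.08 3.3
7.88 0.178 -0.202 0.163 -0.005 0.09 2.9
8.27 0.238 -0.155 0.163 -0.008 0.09 2.2
8.65 0.298 -0.143 0.162 -0.008 0.09 2.6
9.03 0.358 -0.172 0.162 -0.01 0.09 2.2
9.42 0.418 -0.169 0.161 0.001 0.09 2.6
9.8 0.478 -0.187 0.148 -0.002 0.09 1.5
10.18 0.538 -0.204 0.139 0.047 0.09 1.9
10.57 0.598 -0.157 0.123 0.092 0.09 2.1
10.95 0.658 -0.123 0.11 0.14 0.1 1.8
11.33 0.718 -0.092 0.096 0.077 0.42 2.2
11.72 0.778 -0.119 0.083 0.031 0.47 3.1
12.1 0.838 -0.131 0.069 0.031 0.52 2.6
12.48 0.898 -0.051 0.055 0.033 0.57 3.4
12.87 0.958 -0.064 0.05 0.045 0.62 4.0
13.25 1.018 -0.091 0.041 0.068 0.67 4.4
13.63 1.078 -0.009 0.027 0.096 0.71 4.8
```

```bash
python3 -c "
import cv2;i=cv2.imread('pics/w3.png');cv2.imwrite('pics/w3b.png',cv2.resize(i,None,fx=2.8,fy=2.8,interpolation=cv2.INTER_CUBIC))"
```

```text
(no output)
```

View pics/w3b.png

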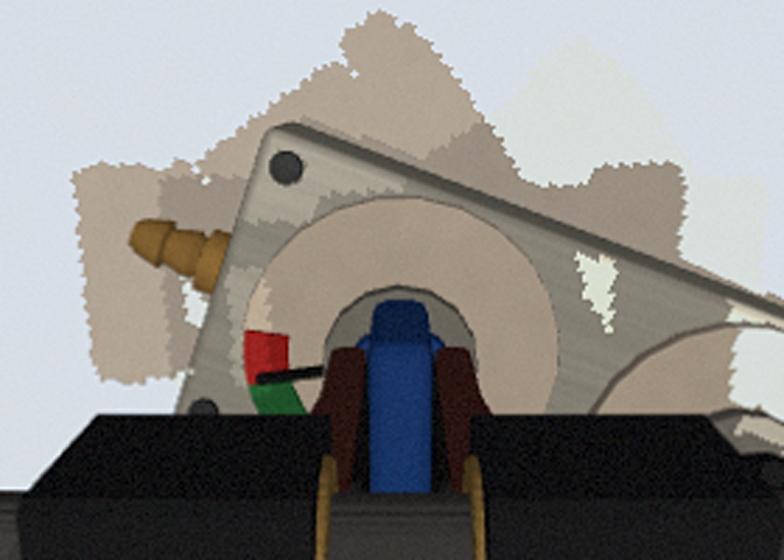

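The pointer (258–320, 375) sits right at the green/red border: my detector got mixed up with the finger, which appears dark as well. I'll turn back about 0.2 rad, reading only the clockwise-most dark line.

```bash
sed -i 's/w=np.clip(v.min()+30-v,0,None);/w=np.clip(45-v,0,None);w[a>a[w>0].min()+.13]=0;/' h.py
python3 - <<'E'
from h import *
from bench import arm
s=arm.sense();j=np.array(s["q"]);j0=j[6]
print(2.714-pointer(arm.get_image("wrist"))[0])
for k in range(5):
    j[6]+=.05;arm.move_joints(j);arm.wait(.1);s=arm.sense();p=pointer(arm.get_image("wrist"))
    print(round(s["time_s"],2),round(j0-s["q"][6],3),s["joint_torque"][6].round(3),round(2.714-p[0],3),round(p[2],2))
    if 2.714-p[0]<.31:break
d=arm.get_image("wrist");i=d["color"][100:300,180:460,::-1];cv2.imwrite('pics/w4.png',cv2.resize(i,None,fx=2.8,fy=2.8,interpolation=cv2.INTER_CUBIC))
E
```

```text
0.4825040650406365
14.13 -0.05 -0.299 0.434 0.09
14.53 -0.099 -0.296 0.394 0.09
14.93 -0.149 -0.284 0.353 0.09
15.33 -0.199 -0.272 0.312 0.09
15.73 -0.249 -0.261 0.272 0.09
```

View pics/w4.png

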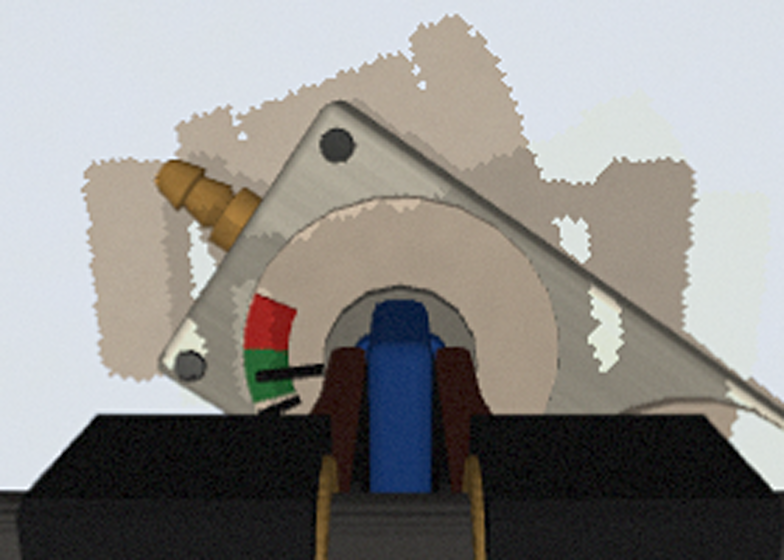

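The pointer is now at about 0.27, mid-green (it peaked at about 0.48). I'll release, retreat and check.

Run:
```python
from h import *
from bench import arm
arm.gripper_open()
p=arm.sense()["tool_pos"]
arm.move_straight([p[0],p[1],.2],v=.12)
s=arm.sense();d=arm.get_image("wrist");print(s["time_s"],s["ft_force"],2.714-pointer(d)[0])
i=d["color"][100:300,180:460,::-1];cv2.imwrite('pics/w5.png',cv2.resize(i,None,fx=2.8,fy=2.8,interpolation=cv2.INTER_CUBIC))
```

```text
18.15 [0.85097571 0.30438624 0.49603416] 0.31087385740401174
```

View pics/w5.png

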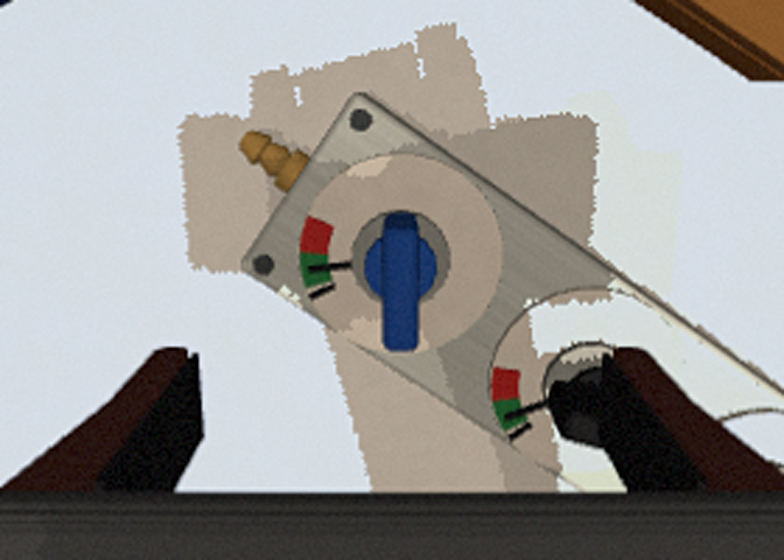

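The pointer (330,268) is mid-green, the gripper is clear of everything, and the black plug's pointer is still in its green arc.

```bash
python3 -c "
from bench import arm
print(arm.hand_in())"
```

```text
the job is handed in; nothing more can be done
None
```

The blue plug is snug, its pointer resting mid-green at about 0.3 rad; it peaked at about 0.48, the edge of the red, before I turned it back; the gripper is clear, the red and black plugs were left alone, and the job was handed in at about 18 s with no verdict returned.

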